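Probe two spring test points with a ball tell-tale gauge and hold it level for reading

ROBOT

A 6-joint arm with a two-finger parallel gripper is mounted at the origin on a cart in front of the work surface, level with it; the furniture and walls round the work are solid. World frame = base frame: x ahead of the robot, y to its left, z up, the work surface at z = 0. Lengths are in m, angles in rad, forces in N, time in s.
With the tool pointing down it reaches from about 0.375 to 0.9 m from the base axis. Payload 3.1 kg.
Tool frame: the origin (TCP) lies between the finger pads; the fingertips stand 17 mm ahead of it and the grasp point (between the pads) lies 2 mm behind it; z points along the fingers, y is the line along which they close (so a half turn about z gives the same grasp; the last joint's range is limited). The gripper opens to 85 mm and grips with 20 to 120 N. Pads are 22 mm wide; open, the fingers measure 114 mm over their backs; the gripper's body (76 mm by 85 mm) begins 54 mm behind the grasp point. The pads swing forward as they close: fully open they stand 13 mm farther back than shut.
Start: joints at [-1.526, 0.527, 1.433, -0, 1.181, -0.178], TCP at [0.138, -0.61, 0.248] pointing down, gripper open.
Joint ranges: [-3.08, 3.08], [-0.75, 2.2], [0.22, 2.44], [-1.43, 4.57], [0, 2.65], [-2.85, 2.85]. Speed limits (rad/s): [2.79, 2.79, 3.14, 3.14, 3.14, 3.14].

INTERFACE

Orientations are given as a unit quaternion [x, y, z, w].
In Python, from station import sense, vision, order gives the robot as it stands.
- The arm moves only by the shell command python3 -m crank 'ROWS' [OPENING] [FORCE]. ROWS is JSON, a list of rows, each an object with "dp": the shift along the world's x, y, z in units of 30 mm (1.0 is 30 mm), a list of three; "angular": the turn, a rotation vector about the world's x, y, z in degrees, a list of three. In form: [{"dp": [dx, dy, dz], "angular": [ax, ay, az]}, ...]. A call has 1 to 20 rows; each row shifts and turns the commanded pose from where the row before left it; what a row does not reach is not made up. A row lasts 1/10 s, in which the tool goes at most 50 mm and 8.59 degrees, less where a joint would pass 70% of its speed; a pose out of reach is approached as far as the arm can. A call is refused whole if a number of a shift passes 1 or a number of a turn 8.59, either way. A call with a gripper value outside its range is refused whole. OPENING is the closure, from 0 (fully open) to 1 (shut), set as the call begins (- or left out, the last holds). The fingers move at their own pace and stop on an object; FORCE is the grip in N (left out, the last holds). Time passes only in rows, so rows that do not move let the fingers close. It gives the time, the measured TCP pose, the force, the opening and the grip force at its end, in the units of the state.
- sense(): the state, without advancing time (a new reading comes with each control period).
- vision.snapshot(name): name is "scene" or "top"; returns a dict with "image" (480x640x3 uint8, blue, green, red), "range_z" (480x640 float32, m along the optical axis (not along the pixel's ray), 0 where there is no reading), "mtx" (3x3 intrinsics, pixels), "pose" (4x4, takes a point from camera to world coordinates). Camera axes: x right, y down, z forward; pixel columns grow to the right and rows downward; lengths in m; the calibration is good to about 2 mm. A picture is of the moment at which its call begins.
- order.sign_off(): hands the job in; it is judged then, once.
The state is a dict: "t": time; "q": joint angles; "qd": joint speeds; "tau": joint torques, N m; "tcp_pos": TCP position; "tool_rot": TCP orientation; "force": force on the tool from outside, world axes, zero at the start; "ft_torque": the same for the moment, N m; "finger_gap": opening from 0.0 (shut) to 1.0 (fully open); "gripper_force": force on a finger pad.
Only numpy, scipy, OpenCV 4.12 (cv2) and the standard library are available. Lean on these libraries where they do the work, as an engineer would, in place of code of your own. Each camera call takes 0.05 s, during which the arm holds its last target. There are 200 camera calls.

TASK

Pick up the tell-tale gauge by its black handle and use the tip of its foot to press the brass spring cap on the jig board gently down by a few millimetres for a moment, then the red one in the same way, with the steel ball lying loose and untouched in its shallow pocket the whole time. Then carry the gauge over to the white reading disc and finish still holding it in the gripper, level and motionless, with the foot about 8 cm above the middle of the disc. Do not disturb the pencil, pin tin or brass knob lying nearby.

Things in the scene. Friction and masses are not known exactly. Their poses are not given: they have to be found in the camera images.
- gauge: Hand-held tell-tale gauge, about 0.25 kg: aluminium plate 130 (its x) x 60 (y) x 10 mm with an upright black handle on top and a steel foot pin below, both at its middle, in one line. Origin: lower tip of the foot (6 mm thick, 12 mm from 16 mm up); z up. Plate 40 to 50 mm above the tip. At the start it lies loose and level on the rest, foot between the rails, tip 12 mm above the table.
- handle (a point): Middle of the gauge's black handle, 84 mm above the foot tip. The handle stands from 50 to 105 mm above the tip and is 30 mm along the gauge's x and 16 mm along its y: grip it from above, fingers closing along y. A 36 x 22 mm collar lies round its root, 50 to 54 mm above the tip.
- pocket (a point): The place of the ball's centre when it lies in the middle of its pocket: 42 mm along +x of the gauge from the foot, 56 mm above the foot tip. The pocket is a round recess 26 mm wide and 4 mm deep in the plate's top, with a blue floor.
- rest: Fixed rest on the table that the gauge lies on: dark base 100 x 84 x 8 mm with two upright rails 84 mm long (along x), 48 mm apart, rubber tops at 52 mm. Origin under its centre. Lift the gauge straight up off it.
- jig_board: Fixed plywood board 80 (x) x 170 (y) x 12 mm on the table that carries the two test points; origin under its centre.
- brass_point: Test point with the brass cap, fixed on the jig board: flange 38 mm wide, dark sleeve 28 mm wide and 20 mm tall, above it the spring cap. Origin at the centre of its underside (12 mm above the table).
- brass_top (a point): Centre of the brass cap's flat top, 24 mm wide; 40 mm above the table when not pressed.
- brass_cap (a joint): How far the brass cap is pressed down, m: 0 up to 0.006 at its stop. The spring takes about 1 N per mm.
- red_point: Test point with the red cap, made like the brass one. Origin at the centre of its underside (12 mm above the table).
- red_top (a point): Centre of the red cap's flat top, 24 mm wide; 40 mm above the table when not pressed.
- red_cap (a joint): How far the red cap is pressed down, m: 0 up to 0.006 at its stop. The spring takes about 1 N per mm.
- reading_disc: Fixed reading disc on the table, 70 mm wide, 6 mm thick: white face 60 mm wide with a dark rim and a small blue dot in the middle. Origin at the centre of its underside, z up.
- pencil: Bystander: loose red pencil, 166 mm long, 8 mm thick, lying on the table near the robot; origin at the middle of its underside.
- pin_tin: Bystander: loose closed flat brown tin, 94 x 72 x 24 mm, behind the board; origin at the middle of its underside.
- brass_knob: Bystander: loose brass furniture knob on a star-shaped plate, 35 x 32 x 22 mm, behind the board; origin at the middle of its underside.
- ball: The loose steel ball, 20 mm in diameter, 33 g, lying in the pocket; its top stands 16 mm above the plate. It rolls about 5 mm in the pocket and climbs out if the gauge is tipped by more than about 35 degrees or jerked. Origin at its underside at the start; it turns with the ball.
- ball_center (a point): Centre of that ball.

How it is judged:
By the outcome, as a careful person would: the job done as asked, in the order asked, and still so for the second after the job is handed in, while the arm keeps its last pose, push and grip.
It also fails if it takes over 59 s, if anything falls off the work surface, if the arm or the gripper's body presses on something with over 40 N, if the wrist force passes 120 N, or if a joint passes its speed limit or range.

## Working session

There is one attempt and no reset: what is moved stays moved. The work goes in short steps, Python scripts to look and compute and a shell command to move; the robot and the scene stay as the last step left them, time stands still between calls to the robot, and variables do not carry over. Pictures are saved under pics/ and viewed, at most 10 in all, crops included, and the job is handed in when it is done.

```bash
mkdir -p pics
cat > h.py <<'E'
import numpy as np, cv2, json
from station import sense, vision, order
def snap(n,f):
    s=vision.snapshot(n); np.savez(f'pics/{f}.npz',**s); cv2.imwrite(f'pics/{f}.png',s['image']); return s
def load(f): return dict(np.load(f'pics/{f}.npz'))
def px(s,u,v,z=None):
    """world point of pixel; with z given intersects plane z, else uses depth"""
    r=np.linalg.inv(s['mtx'])@[u,v,1]; P=s['pose']
    if z is None: d=np.median(s['range_z'][int(v)-1:int(v)+2,int(u)-1:int(u)+2])
    else: d=(z-P[2,3])/(P[:3,:3]@r)[2]
    return P[:3,:3]@(r*d)+P[:3,3]
E
python3 - <<'E'
from h import *
np.set_printoptions(precision=3,suppress=True)
for n in('scene','top'):
    s=snap(n,n+'1'); print(n,s['pose'],s['mtx'])
st=sense(); print(st)
E
```

```text
scene [[-0.697 -0.481  0.532  0.08 ]
 [-0.717  0.463 -0.521  0.44 ]
 [ 0.004 -0.745 -0.668  0.667]
 [ 0.     0.     0.     1.   ]] [[438.584   0.    315.823]
 [  0.    438.584 242.413]
 [  0.      0.      1.   ]]
top [[ 0.018 -0.993  0.116  0.422]
 [-1.    -0.016  0.015 -0.019]
 [-0.013 -0.116 -0.993  0.941]
 [ 0.     0.     0.     1.   ]] [[551.287   0.    326.579]
 [  0.    551.287 234.71 ]
 [  0.      0.      1.   ]]
{'t': 0.1, 'q': array([-1.527,  0.528,  1.434,  0.   ,  1.181, -0.179]), 'qd': array([ 0.001, -0.003, -0.002,  0.   , -0.   , -0.001]), 'tau': array([ -0.   , -44.331, -17.859,  -0.   ,   0.004,  -0.   ]), 'tcp_pos': array([ 0.138, -0.609,  0.247]), 'tool_rot': array([ 0.994,  0.111,  0.   , -0.001]), 'force': array([-0.019,  0.354,  0.004]), 'ft_torque': array([-0.024, -0.034,  0.021]), 'gripper_force': 0.0, 'finger_gap': 1.0030090146070556}
```

View pics/top1.png

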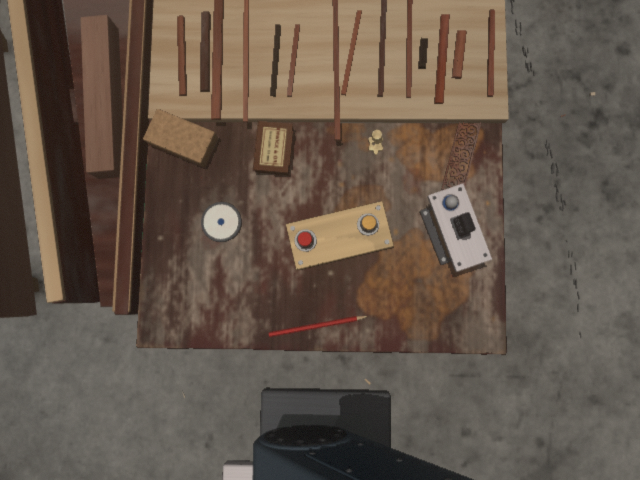

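View pics/scene1.png

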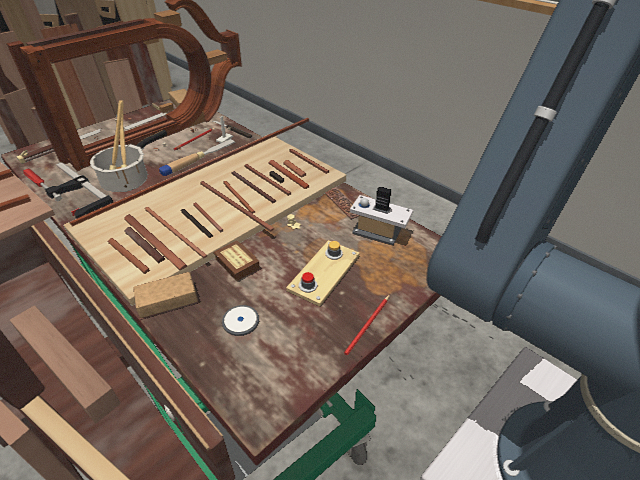

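Top view: the gauge is at about (462,227) with the ball at (451,202). The brass cap is at (368,224), the red cap at (305,240) and the disc at (221,222). The pencil, tin and knob stand clear. I'll enlarge the work area.

Run:
```python
from h import *
s=load('top1'); im=s['image']
a=cv2.resize(im[175:280,420:500],None,fx=5,fy=5,interpolation=cv2.INTER_CUBIC)
b=cv2.resize(im[195:275,285:395],None,fx=3.6,fy=3.6,interpolation=cv2.INTER_CUBIC)
c=cv2.resize(im[195:250,195:250],None,fx=4,fy=4,interpolation=cv2.INTER_CUBIC)
o=np.zeros((525,800,3),np.uint8); o[:525,:400]=a; o[:288,400:796]=b; o[300:520,400:620]=c
cv2.imwrite('pics/crop1.png',o)
```

```text
(no output)
```

View pics/crop1.png

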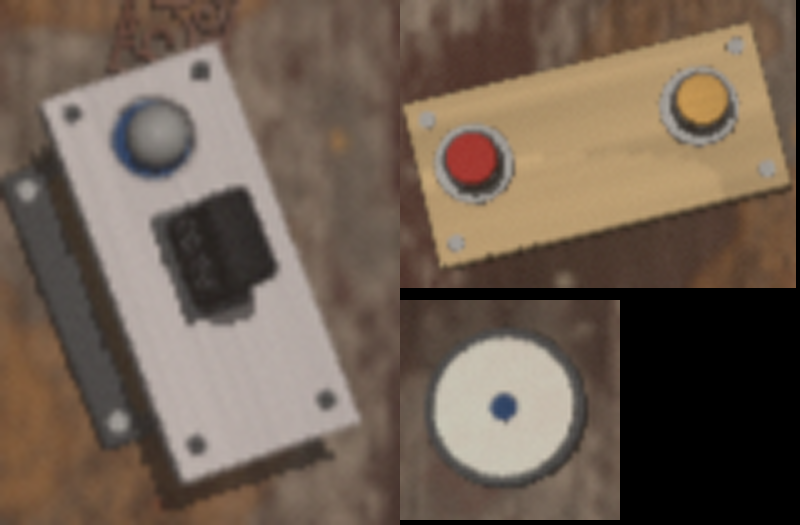

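The crop gives the plate corners at (42,103), (217,43), (360,422) and (183,483). The handle top is centred near (241,237), the red cap at (471,157), the brass cap at (702,98) and the blue dot at (504,407).

Run:
```python
from h import *
np.set_printoptions(precision=4,suppress=True)
s=load('top1')
g=lambda x,y,z:px(s,420+(x-2)/5,175+(y-2)/5,z)
C=[g(*c,.062) for c in((42,103),(217,43),(360,422),(183,483))]
print('plate c',np.mean(C,0)); ax=(C[0]+C[1]-C[2]-C[3])[:2]; print('len',np.linalg.norm(ax)/2,'yaw',np.degrees(np.arctan2(ax[1],ax[0])))
ay=(C[0]+C[3]-C[1]-C[2])[:2];print('w',np.linalg.norm(ay)/2,'yaw',np.degrees(np.arctan2(ay[1],ay[0]))-90)
print('handle top',g(241,237,.117),'ball',g(160,135,.068+.0))
b=lambda x,y,z:px(s,285+(x-400-1.5)/3.6,195+(y-1.5)/3.6,z)
print('red',b(471,157,.04),'brass',b(702,98,.04))
print('disc',px(s,195+(504-401.5)/4,195+(407-301.5)/4,.006))
for n,u,v in(('plate',468,245),('red',304,238),('brass',369,222),('disc',228,228)): print(n,px(s,u,v))
from scipy.spatial.transform import Rotation as R
q=sense(); r=R.from_quat(q['tool_rot']).as_matrix(); print(r, q['tcp_pos'])
```

```text
plate c [ 0.5405 -0.2189  0.062 ]
len 0.1297345055630165 yaw 19.873794964987702
w 0.06003607086513915 yaw 19.922704822523812
handle top [ 0.5406 -0.2188  0.117 ] ball [ 0.5803 -0.2052  0.068 ]
red [0.5206 0.0309 0.04  ] brass [ 0.5495 -0.0743  0.04  ]
disc [0.5511 0.1772 0.006 ]
plate [ 0.5114 -0.2317  0.0631]
red [0.5209 0.0314 0.0401]
brass [ 0.5491 -0.0751  0.0406]
disc [0.5398 0.1641 0.0058]
[[ 0.9753  0.2209 -0.0001]
 [ 0.2209 -0.9753  0.002 ]
 [ 0.0004 -0.002  -1.    ]] [ 0.1381 -0.6089  0.2474]
```

```bash
python3 -m crank '[{"dp":[0.4,0.4,0],"angular":[0,0,0.5]},{"dp":[0.9,0.9,0],"angular":[0,0,0.5]},{"dp":[0.95,0.95,0],"angular":[0,0,0.5]},{"dp":[0.95,0.95,0],"angular":[0,0,0.5]},{"dp":[0.95,0.95,0],"angular":[0,0,0.5]},{"dp":[0.95,0.95,0],"angular":[0,0,0.5]},{"dp":[0.95,0.95,-0.2],"angular":[0,0,0.5]},{"dp":[0.95,0.95,-0.3],"angular":[0,0,0.5]},{"dp":[0.95,0.95,-0.3],"angular":[0,0,0.5]},{"dp":[0.95,0.95,-0.3],"angular":[0,0,0.5]},{"dp":[0.95,0.95,-0.3],"angular":[0,0,0.5]},{"dp":[0.95,0.95,-0.3],"angular":[0,0,0.5]},{"dp":[0.95,0.9,-0.2],"angular":[0,0,0.5]},{"dp":[0.9,0.7,-0.1],"angular":[0,0,0.5]},{"dp":[0.6,0.4,0],"angular":[0,0,0]},{"dp":[0.3,0.2,0],"angular":[0,0,0]},{"dp":[0,0,0],"angular":[0,0,0]},{"dp":[0,0,0],"angular":[0,0,0]}]' 0
cat >> h.py <<'E'
from scipy.spatial.transform import Rotation as R
def go(t,yaw=None):
    s=sense(); r=R.from_quat(s['tool_rot']).as_matrix(); y=np.degrees(np.arctan2(r[1,0],r[0,0]))
    print('t',s['t'],'tcp',s['tcp_pos'].round(4),'yaw',y.round(2),'zax',r[:,2].round(4),'F',s['force'].round(2),'units to go',((np.array(t)-s['tcp_pos'])/.03).round(3))
E
python3 -c "
from h import *
go([.5405,-.2189,.094])"
```

```text
t: 1.9
tcp_pos: [0.5438, -0.2194, 0.1882]
tool_rot: [0.985, 0.172, -0.001, -0.0]
force: [-0.1, -0.2, 0.6]
finger_gap: 0.998
gripper_force: 0.0
t 1.9 tcp [ 0.5438 -0.2194  0.1882] yaw 19.78 zax [-1.1e-03  2.0e-04 -1.0e+00] F [-0.06 -0.18  0.63] units to go [-0.11   0.017 -3.141]
```

```bash
python3 -m crank '[{"dp":[-0.11,0.02,-0.3],"angular":[0,0,0.1]},{"dp":[0,0,-0.5],"angular":[0,0,0]},{"dp":[0,0,-0.6],"angular":[0,0,0]},{"dp":[0,0,-0.6],"angular":[0,0,0]},{"dp":[0,0,-0.5],"angular":[0,0,0]},{"dp":[0,0,-0.4],"angular":[0,0,0]},{"dp":[0,0,-0.24],"angular":[0,0,0]},{"dp":[0,0,0],"angular":[0,0,0]},{"dp":[0,0,0],"angular":[0,0,0]},{"dp":[0,0,0],"angular":[0,0,0]}]' 0
python3 -c "
from h import *
go([.5405,-.2189,.094]); snap('scene','scene2')"
```

```text
t: 2.9
tcp_pos: [0.5418, -0.2193, 0.0949]
tool_rot: [0.985, 0.172, 0.001, 0.001]
force: [-0.3, -1.1, 0.5]
finger_gap: 1.003
gripper_force: 0.0
t 2.9 tcp [ 0.5418 -0.2193  0.0949] yaw 19.86 zax [ 1.3e-03 -9.0e-04 -1.0e+00] F [-0.3  -1.05  0.54] units to go [-0.043  0.012 -0.028]
```

View pics/scene2.png

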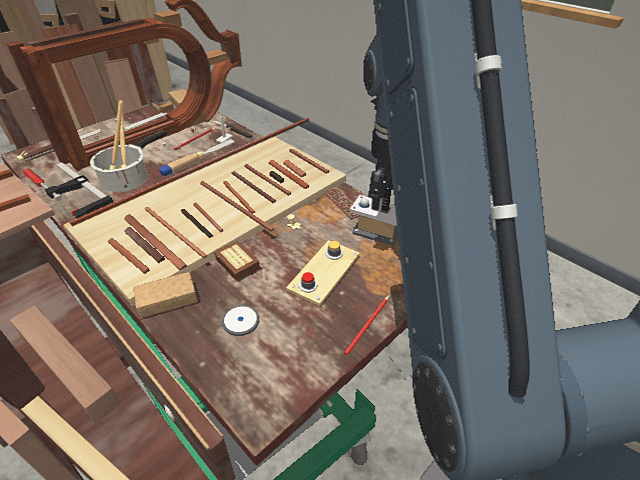

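The fingers straddle the handle at about (380,200), and the ball is visible at (364,203). I'll close gently.

```bash
Z='[]'; python3 -m crank '[{"dp":[0,0,0],"angular":[0,0,0]},{"dp":[0,0,0],"angular":[0,0,0]},{"dp":[0,0,0],"angular":[0,0,0]},{"dp":[0,0,0],"angular":[0,0,0]},{"dp":[0,0,0],"angular":[0,0,0]},{"dp":[0,0,0],"angular":[0,0,0]},{"dp":[0,0,0],"angular":[0,0,0]}]' 0.72 30
python3 -m crank '[{"dp":[0,0,0],"angular":[0,0,0]},{"dp":[0,0,0],"angular":[0,0,0]},{"dp":[0,0,0],"angular":[0,0,0]},{"dp":[0,0,0],"angular":[0,0,0]},{"dp":[0,0,0],"angular":[0,0,0]}]' 1 30
python3 -m crank '[{"dp":[0,0,0],"angular":[0,0,0]},{"dp":[0,0,0],"angular":[0,0,0]}]' 1 60
python3 -c "
from h import *
go([.5405,-.2189,.094])"
```

```text
t: 3.65
tcp_pos: [0.5413, -0.2189, 0.0941]
tool_rot: [0.985, 0.172, 0.0, -0.0]
force: [-0.2, 0.4, 0.4]
finger_gap: 0.278
gripper_force: 0.0
t: 4.15
tcp_pos: [0.5414, -0.219, 0.0941]
tool_rot: [0.985, 0.173, 0.0, 0.0]
force: [-0.1, -0.9, 0.9]
finger_gap: 0.186
gripper_force: 30.0
t: 4.35
tcp_pos: [0.5414, -0.219, 0.0942]
tool_rot: [0.985, 0.172, 0.0, 0.0]
force: [-0.5, 0.2, 0.7]
finger_gap: 0.181
gripper_force: 58.8
t 4.35 tcp [ 0.5414 -0.219   0.0942] yaw 19.86 zax [ 2.e-04 -1.e-04 -1.e+00] F [-0.52  0.2   0.7 ] units to go [-0.031  0.004 -0.006]
```

```bash
python3 -m crank '[{"dp":[0,0,0.05],"angular":[0,0,0]},{"dp":[0,0,0.1],"angular":[0,0,0]},{"dp":[0,0,0.2],"angular":[0,0,0]},{"dp":[0,0,0.3],"angular":[0,0,0]},{"dp":[0,0,0.35],"angular":[0,0,0]},{"dp":[0,0,0.35],"angular":[0,0,0]},{"dp":[0,0,0.35],"angular":[0,0,0]},{"dp":[0,0,0.25],"angular":[0,0,0]},{"dp":[0,0,0.15],"angular":[0,0,0]},{"dp":[0,0,0.1],"angular":[0,0,0]},{"dp":[0,0,0],"angular":[0,0,0]},{"dp":[0,0,0],"angular":[0,0,0]},{"dp":[0,0,0],"angular":[0,0,0]}]' 1 60
python3 -m crank '[{"dp":[0,0.05,0],"angular":[0,0,0]},{"dp":[0,0.1,0],"angular":[0,0,0]},{"dp":[0.02,0.2,0],"angular":[0,0,0]},{"dp":[0.02,0.3,0],"angular":[0,0,0]},{"dp":[0.04,0.4,0],"angular":[0,0,0]},{"dp":[0.04,0.5,0],"angular":[0,0,0]},{"dp":[0.04,0.5,0],"angular":[0,0,0]},{"dp":[0.04,0.5,0],"angular":[0,0,0]},{"dp":[0.04,0.5,0],"angular":[0,0,0]},{"dp":[0.04,0.5,0],"angular":[0,0,0]},{"dp":[0.02,0.4,0],"angular":[0,0,0]},{"dp":[0,0.3,0],"angular":[0,0,0]},{"dp":[0,0.26,0],"angular":[0,0,0]},{"dp":[0,0.16,0],"angular":[0,0,0]},{"dp":[0,0.1,0],"angular":[0,0,0]},{"dp":[0,0.04,0],"angular":[0,0,0]},{"dp":[0,0,0],"angular":[0,0,0]},{"dp":[0,0,0],"angular":[0,0,0]},{"dp":[0,0,0],"angular":[0,0,0]}]'
python3 - <<'E'
from h import *
go([.5504,-.0746,.1222])
for n in('scene','top'): s=snap(n,n+'3')
t=cv2.resize(s['image'][150:300,260:460],(400,300))
c=load('scene3')['image'][130:330,220:460]; c=cv2.resize(c,(720,600)); cv2.imwrite('pics/c3s.png',c); cv2.imwrite('pics/c3t.png',cv2.resize(s['image'][150:300,270:470],(800,600)))
E
```

```text
t: 5.65
tcp_pos: [0.541, -0.2188, 0.1596]
tool_rot: [0.985, 0.172, -0.0, -0.0]
force: [0.4, -0.8, -1.8]
finger_gap: 0.176
gripper_force: 58.4
t: 7.55
tcp_pos: [0.5504, -0.075, 0.1601]
tool_rot: [0.985, 0.172, 0.0, 0.0]
force: [-0.5, 0.1, -2.7]
finger_gap: 0.18
gripper_force: 58.5
t 7.55 tcp [ 0.5504 -0.075   0.1601] yaw 19.84 zax [ 1.e-04 -1.e-04 -1.e+00] F [-0.5   0.06 -2.73] units to go [ 0.     0.013 -1.264]
```

View pics/c3s.png

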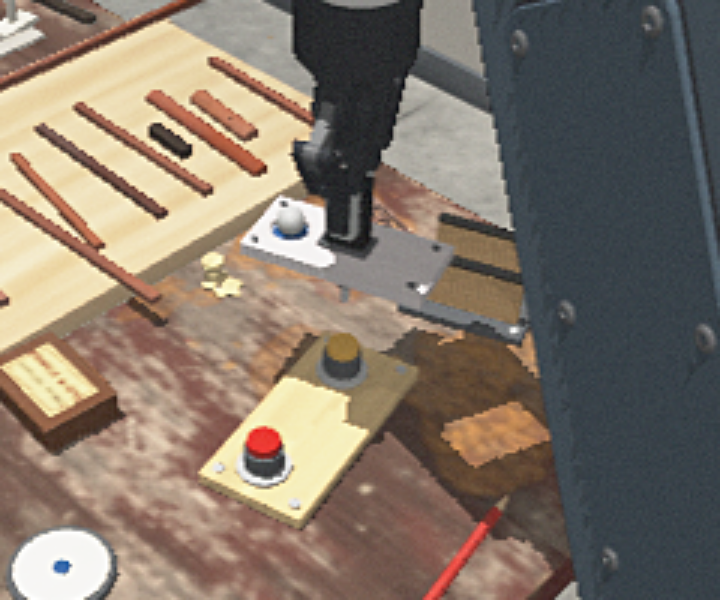

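View pics/c3t.png

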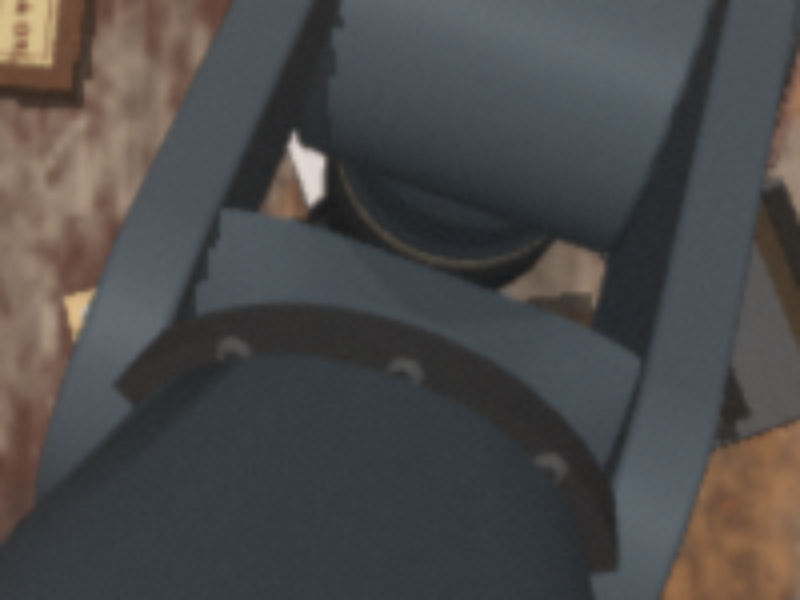

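The gauge hangs level with the ball centred in its pocket at (290,222). The foot tip is at (344,299) and the brass cap top at (342,345) in the scene crop. The arm blocks the top view. I'll check alignment from the scene camera.

Run:
```python
from h import *
np.set_printoptions(precision=4,suppress=True)
s=load('scene3'); f=lambda x,y,z:px(s,220+(x-1)/3,130+(y-1)/3,z)
print('tip',f(344,299,.078),'brass',f(342,345,.04),'red',f(265,436,.04))
P=np.linalg.inv(s['pose'])
for n,p in(('tip',[.5495,-.075,.0781]),('brass',[.5495,-.0746,.04]),('red',[.5206,.0309,.04]),('ball',[.5495+.042*.94,-.075+.042*.34,.134])):
    c=s['mtx']@(P[:3,:3]@p+P[:3,3]); print(n,(c[:2]/c[2]-[220,130])*3+1)
```

```text
tip [ 0.5515 -0.0758  0.078 ] brass [ 0.5477 -0.0717  0.04  ] red [0.5208 0.029  0.04  ]
tip [345.1931 300.7451]
brass [343.0442 341.8952]
red [263.1062 437.5976]
ball [291.0326 219.651 ]
```

```bash
python3 -m crank '[{"dp":[0,0.01,-0.05],"angular":[0,0,0]},{"dp":[0,0,-0.1],"angular":[0,0,0]},{"dp":[0,0,-0.15],"angular":[0,0,0]},{"dp":[0,0,-0.2],"angular":[0,0,0]},{"dp":[0,0,-0.2],"angular":[0,0,0]},{"dp":[0,0,-0.2],"angular":[0,0,0]},{"dp":[0,0,-0.1],"angular":[0,0,0]},{"dp":[0,0,-0.1],"angular":[0,0,0]},{"dp":[0,0,-0.05],"angular":[0,0,0]},{"dp":[0,0,0],"angular":[0,0,0]},{"dp":[0,0,0],"angular":[0,0,0]},{"dp":[0,0,0],"angular":[0,0,0]}]' 
python3 -m crank '[{"dp":[0,0,-0.03],"angular":[0,0,0]},{"dp":[0,0,-0.03],"angular":[0,0,0]},{"dp":[0,0,-0.03],"angular":[0,0,0]},{"dp":[0,0,-0.03],"angular":[0,0,0]},{"dp":[0,0,-0.03],"angular":[0,0,0]},{"dp":[0,0,-0.03],"angular":[0,0,0]},{"dp":[0,0,0],"angular":[0,0,0]},{"dp":[0,0,0],"angular":[0,0,0]},{"dp":[0,0,0],"angular":[0,0,0]}]'
```

```text
t: 8.85
tcp_pos: [0.5505, -0.0744, 0.1259]
tool_rot: [0.985, 0.173, 0.0, 0.0]
force: [0.4, 0.2, -2.9]
finger_gap: 0.18
gripper_force: 58.5
t: 9.75
tcp_pos: [0.5504, -0.0744, 0.1203]
tool_rot: [0.985, 0.172, 0.0, 0.0]
force: [-1.0, 0.2, -1.4]
finger_gap: 0.179
gripper_force: 58.6
```

```bash
python3 -m crank '[{"dp":[0,0,-0.03],"angular":[0,0,0]},{"dp":[0,0,-0.03],"angular":[0,0,0]},{"dp":[0,0,-0.01],"angular":[0,0,0]},{"dp":[0,0,0],"angular":[0,0,0]},{"dp":[0,0,0],"angular":[0,0,0]},{"dp":[0,0,0],"angular":[0,0,0]},{"dp":[0,0,0],"angular":[0,0,0]}]'
python3 -c "
from h import *
go([.5504,-.0746,.16])
F=[]
for i in range(4): vision.snapshot('scene'); F.append(sense()['force'][2])
print(F)
"
```

```text
t: 10.45
tcp_pos: [0.5504, -0.0743, 0.1182]
tool_rot: [0.985, 0.172, 0.0, 0.0]
force: [0.1, 0.9, 1.6]
finger_gap: 0.182
gripper_force: 58.9
t 10.45 tcp [ 0.5504 -0.0743  0.1182] yaw 19.87 zax [ 2.e-04 -1.e-04 -1.e+00] F [0.13 0.94 1.6 ] units to go [ 0.    -0.009  1.394]
[np.float64(1.6898384313070818), np.float64(0.8897504370903311), np.float64(0.6401041767030589), np.float64(1.6834999298550257)]
```

About 4 N, so roughly 4 mm of press. Next I'll lift and move over to the red cap.

```bash
python3 -m crank '[{"dp":[0,0,0.03],"angular":[0,0,0]},{"dp":[0,0,0.05],"angular":[0,0,0]},{"dp":[0,0,0.1],"angular":[0,0,0]},{"dp":[0,0,0.2],"angular":[0,0,0]},{"dp":[0,0,0.25],"angular":[0,0,0]},{"dp":[0,0,0.25],"angular":[0,0,0]},{"dp":[0,0,0.2],"angular":[0,0,0]},{"dp":[0,0,0.12],"angular":[0,0,0]},{"dp":[0,0,0.1],"angular":[0,0,0]},{"dp":[0,0,0.05],"angular":[0,0,0]},{"dp":[0,0,0.05],"angular":[0,0,0]},{"dp":[0,0,0],"angular":[0,0,0]},{"dp":[0,0,0],"angular":[0,0,0]}]'
python3 -m crank '[{"dp":[0,0.05,0],"angular":[0,0,0]},{"dp":[-0.05,0.1,0],"angular":[0,0,0]},{"dp":[-0.05,0.2,0],"angular":[0,0,0]},{"dp":[-0.1,0.3,0],"angular":[0,0,0]},{"dp":[-0.1,0.4,0],"angular":[0,0,0]},{"dp":[-0.12,0.4,0],"angular":[0,0,0]},{"dp":[-0.12,0.4,0],"angular":[0,0,0]},{"dp":[-0.12,0.4,0],"angular":[0,0,0]},{"dp":[-0.1,0.4,0],"angular":[0,0,0]},{"dp":[-0.1,0.3,0],"angular":[0,0,0]},{"dp":[-0.05,0.25,0],"angular":[0,0,0]},{"dp":[-0.05,0.15,0],"angular":[0,0,0]},{"dp":[0,0.1,0],"angular":[0,0,0]},{"dp":[0,0.05,0],"angular":[0,0,0]},{"dp":[0,0,0],"angular":[0,0,0]},{"dp":[0,0,0],"angular":[0,0,0]},{"dp":[0,0,0],"angular":[0,0,0]}]'
python3 - <<'E'
from h import *
go([.5215,.0309,.1222])
s=snap('scene','scene4'); cv2.imwrite('pics/c4.png',cv2.resize(s['image'][130:330,200:440],(720,600)))
E
```

```text
t: 11.95
tcp_pos: [0.5502, -0.0743, 0.1599]
tool_rot: [0.985, 0.172, -0.0, -0.0]
force: [0.2, -0.2, -2.6]
finger_gap: 0.179
gripper_force: 58.5
t: 13.65
tcp_pos: [0.5217, 0.0304, 0.1601]
tool_rot: [0.985, 0.172, 0.0, 0.0]
force: [0.1, -0.3, -2.6]
finger_gap: 0.179
gripper_force: 58.5
t 13.65 tcp [0.5217 0.0304 0.1601] yaw 19.84 zax [ 1.e-04 -1.e-04 -1.e+00] F [ 0.14 -0.25 -2.55] units to go [-0.005  0.018 -1.263]
```

View pics/c4.png

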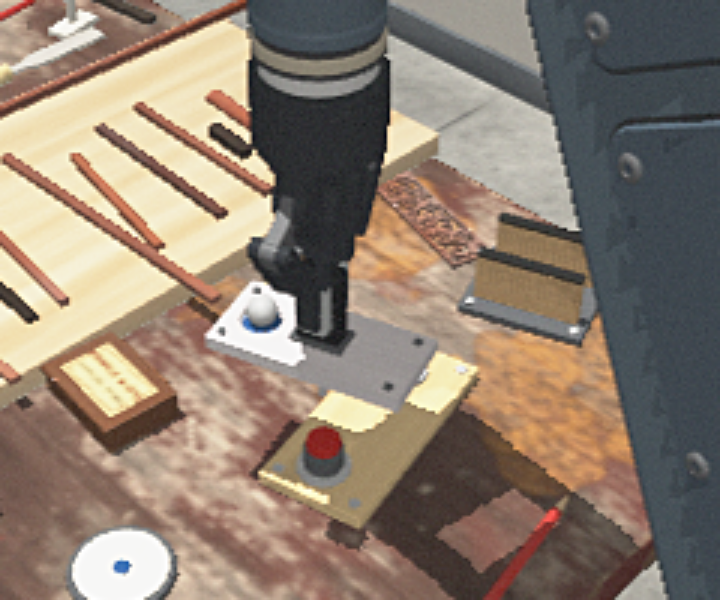

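The ball is still in its pocket at (262,312), and the red cap at (323,440) is under the gauge. I'll press it the same way.

```bash
python3 -m crank '[{"dp":[0,0.02,-0.05],"angular":[0,0,0]},{"dp":[0,0,-0.1],"angular":[0,0,0]},{"dp":[0,0,-0.15],"angular":[0,0,0]},{"dp":[0,0,-0.2],"angular":[0,0,0]},{"dp":[0,0,-0.2],"angular":[0,0,0]},{"dp":[0,0,-0.2],"angular":[0,0,0]},{"dp":[0,0,-0.1],"angular":[0,0,0]},{"dp":[0,0,-0.1],"angular":[0,0,0]},{"dp":[0,0,-0.05],"angular":[0,0,0]},{"dp":[0,0,-0.03],"angular":[0,0,0]},{"dp":[0,0,-0.03],"angular":[0,0,0]},{"dp":[0,0,-0.03],"angular":[0,0,0]},{"dp":[0,0,-0.03],"angular":[0,0,0]},{"dp":[0,0,-0.03],"angular":[0,0,0]},{"dp":[0,0,0],"angular":[0,0,0]},{"dp":[0,0,0],"angular":[0,0,0]}]' 
python3 -m crank '[{"dp":[0,0,-0.03],"angular":[0,0,0]},{"dp":[0,0,-0.03],"angular":[0,0,0]},{"dp":[0,0,-0.03],"angular":[0,0,0]},{"dp":[0,0,0],"angular":[0,0,0]},{"dp":[0,0,0],"angular":[0,0,0]},{"dp":[0,0,0],"angular":[0,0,0]},{"dp":[0,0,0],"angular":[0,0,0]}]'
python3 -c "
from h import *
go([.5504,-.0746,.16])
F=[]
for i in range(4): vision.snapshot('scene'); F.append(sense()['force'][2])
print(F)
"
```

```text
t: 15.3
tcp_pos: [0.5216, 0.0313, 0.1212]
tool_rot: [0.985, 0.172, 0.0, 0.0]
force: [0.6, -0.3, -1.3]
finger_gap: 0.179
gripper_force: 58.5
t: 16.0
tcp_pos: [0.5217, 0.0313, 0.1185]
tool_rot: [0.985, 0.172, 0.0, 0.0]
force: [-0.4, -0.6, 0.5]
finger_gap: 0.181
gripper_force: 58.7
t 16.0 tcp [0.5217 0.0313 0.1185] yaw 19.86 zax [ 3.e-04 -0.e+00 -1.e+00] F [-0.4  -0.6   0.46] units to go [ 0.958 -3.529  1.383]
[np.float64(0.3322586726302347), np.float64(0.6047252643605214), np.float64(0.7002403069399294), np.float64(0.023875530510858667)]
```

```bash
python3 -m crank '[{"dp":[0,0,0.03],"angular":[0,0,0]},{"dp":[0,0,0.05],"angular":[0,0,0]},{"dp":[0,0,0.1],"angular":[0,0,0]},{"dp":[0,0,0.2],"angular":[0,0,0]},{"dp":[0,0,0.27],"angular":[0,0,0]},{"dp":[0,0,0.27],"angular":[0,0,0]},{"dp":[0,0,0.27],"angular":[0,0,0]},{"dp":[0,0,0.2],"angular":[0,0,0]},{"dp":[0,0,0.12],"angular":[0,0,0]},{"dp":[0,0,0.07],"angular":[0,0,0]},{"dp":[0,0,0.04],"angular":[0,0,0]},{"dp":[0,0,0],"angular":[0,0,0]},{"dp":[0,0,0],"angular":[0,0,0]}]'
python3 -m crank '[{"dp":[0,0.05,0],"angular":[0,0,0]},{"dp":[0.05,0.1,0],"angular":[0,0,0]},{"dp":[0.05,0.2,0],"angular":[0,0,0]},{"dp":[0.1,0.3,0],"angular":[0,0,0]},{"dp":[0.1,0.4,0],"angular":[0,0,0]},{"dp":[0.1,0.5,0],"angular":[0,0,0]},{"dp":[0.1,0.5,0],"angular":[0,0,0]},{"dp":[0.1,0.5,0],"angular":[0,0,0]},{"dp":[0.1,0.5,0],"angular":[0,0,0]},{"dp":[0.1,0.5,0],"angular":[0,0,0]},{"dp":[0.1,0.42,0],"angular":[0,0,0]},{"dp":[0.05,0.32,0],"angular":[0,0,0]},{"dp":[0.05,0.25,0],"angular":[0,0,0]},{"dp":[0,0.17,0],"angular":[0,0,0]},{"dp":[0,0.1,0],"angular":[0,0,0]},{"dp":[0,0.05,0],"angular":[0,0,0]},{"dp":[0,0,0],"angular":[0,0,0]},{"dp":[0,0,0],"angular":[0,0,0]},{"dp":[0,0,0],"angular":[0,0,0]}]'
python3 -m crank '[{"dp":[0,0,0],"angular":[0,0,0]},{"dp":[0,0,0],"angular":[0,0,0]},{"dp":[0,0,0],"angular":[0,0,0]},{"dp":[0,0,0],"angular":[0,0,0]},{"dp":[0,0,0],"angular":[0,0,0]}]'
python3 - <<'E'
from h import *
go([.5520,.1772,.167])
s=snap('scene','scene5'); cv2.imwrite('pics/c5.png',cv2.resize(s['image'][130:350,150:420],(736,600)))
E
```

```text
t: 17.5
tcp_pos: [0.5213, 0.0313, 0.1668]
tool_rot: [0.985, 0.172, -0.0, -0.0]
force: [-0.8, 0.3, -2.4]
finger_gap: 0.178
gripper_force: 58.7
t: 19.4
tcp_pos: [0.5515, 0.1767, 0.167]
tool_rot: [0.985, 0.172, -0.0, 0.0]
force: [0.1, -0.7, -2.2]
finger_gap: 0.181
gripper_force: 58.5
t: 19.9
tcp_pos: [0.5515, 0.1771, 0.167]
tool_rot: [0.985, 0.173, -0.0, 0.0]
force: [-0.6, -0.1, -3.2]
finger_gap: 0.183
gripper_force: 58.5
t 19.9 tcp [0.5515 0.1771 0.167 ] yaw 19.87 zax [-0. -0. -1.] F [-0.6  -0.12 -3.16] units to go [ 0.015  0.004 -0.   ]
```

View pics/c5.png

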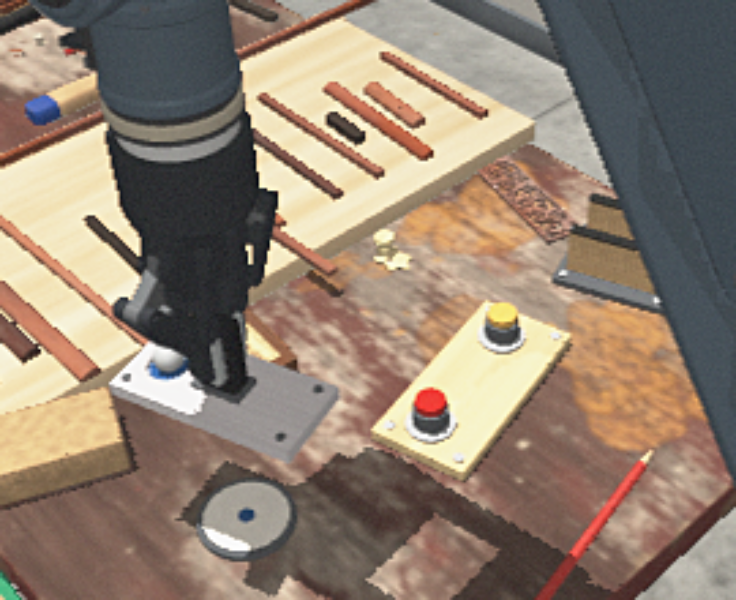

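The gauge hangs level over the disc with the ball in its pocket at (168,358). Both caps are back up, and the knob, tin and pencil have not moved.

```bash
python3 -c "
from h import *
print(order.sign_off())"
```

```text
the job is handed in; nothing more can be done
None
```

The job is handed in at about 20 s of the 59 s allowed: I pressed the brass cap about 4 mm, then the red about 3 mm (both from the force reading), the ball was in its pocket each time I looked, and the gauge is held level and still about 8 cm above the middle of the disc.

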